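Scrub the wash beaker of a chromatograph and put everything back

ROBOT

A 6-joint arm with a two-finger parallel gripper is mounted at the origin on the work surface. World frame = base frame: x ahead of the robot, y to its left, z up, the work surface at z = 0. Lengths are in m, angles in rad, forces in N, time in s.
With the tool pointing down it reaches from about 0.225 to 0.875 m from the base axis. Payload 3.4 kg.
Tool frame: the origin (TCP) lies at the very end of the fingers, on their centre line; the grasp point (between the pads) lies manip.grip_point_offset behind it (manip.grip_point_offset is the distance from the TCP to the grasp point, in m); z points along the fingers, y is the line along which they close (so a half turn about z gives the same grasp; the last joint's range is limited). The gripper opens to 85 mm and grips with 20 to 120 N. Pads are 22 mm wide; open, the fingers measure 114 mm over their backs; the gripper's body (76 mm by 85 mm) begins 54 mm behind the grasp point. The pads swing forward as they close: fully open they stand 13 mm farther back than shut.
Start: joints at [1.002, 0.276, 1.505, -0, 1.361, -0.121], TCP at [0.249, 0.518, 0.231] pointing down, gripper open.
Joint ranges: [-2.89, 2.89], [-0.75, 2.08], [0.22, 2.7], [-1.18, 4.32], [0.11, 2.71], [-2.7, 2.7]. Speed limits (rad/s): [2.57, 2.57, 3.14, 3.14, 3.14, 3.14].

INTERFACE

Orientations are given as a unit quaternion [w, x, y, z].
In Python, from rig import manip gives the robot as it stands.
- The arm moves only by the shell command python3 -m pendant 'ROWS' [FORCE]. ROWS is JSON, a list of rows, each an object of numbers: "jaw": the opening, from -1 (shut) to 1 (fully open); "tx", "ty", "tz": the shift along the world's x, y, z in cm; "ax", "ay", "az": the turn, a rotation vector about the world's x, y, z in degrees. In form: [{"jaw": .., "tx": .., "ty": .., "tz": .., "ax": .., "ay": .., "az": ..}, ...]. A call has 1 to 10 rows; each row is the pose to reach, as a shift and turn from the pose commanded when the call began; what a row does not reach only later rows make up. A row lasts 1/8 s, in which the tool goes at most 62.5 mm and 10.7 degrees, less where a joint would pass 70% of its speed; a pose out of reach is approached as far as the arm can. A call with a gripper value outside its range is refused whole. The fingers move at their own pace and stop on an object; FORCE is the grip in N (left out, the last holds). Time passes only in rows, so rows that repeat a pose let the fingers close. It gives the time, the measured TCP pose, the force, the opening and the grip force at its end, in the units of the state.
- manip.get_state(): the state, without advancing time (a new reading comes with each control period).
- manip.get_image(name): name is "side" or "top" or "wrist"; returns a dict with "pixels" (400x640x3 uint8, blue, green, red), "depth" (400x640 float32, m along the optical axis (not along the pixel's ray), 0 where there is no reading), "fx", "fy", "cx", "cy" (pixels), "pose" (4x4, takes a point from camera to world coordinates). Camera axes: x right, y down, z forward; pixel columns grow to the right and rows downward; lengths in m; the calibration is good to about 2 mm. A picture is of the moment at which its call begins.
- manip.sign_off(): hands the job in; it is judged then, once.
The state is a dict: "clock": time; "qpos": joint angles; "qd": joint speeds; "effort": joint torques, N m; "position": TCP position; "ee_rot": TCP orientation; "contact_force": force on the tool from outside, world axes, zero at the start; "moment": the same for the moment, N m; "width": finger opening in m; "gripper_force": force on a finger pad.
Only numpy, scipy, OpenCV 4.12 (cv2) and the standard library are available. Lean on these libraries where they do the work, as an engineer would, in place of code of your own. Each camera call takes 0.05 s, during which the arm holds its last target. There are 200 camera calls.

TASK

Pull the wash tray fully out from under its clear canopy, take the long bottle brush out of its fork hanger and scrub the beaker that stands in the tray: holding the brush, go down to the bottom, up until its tip is near the rim, and down to the bottom again. Then hang the brush back upright in its fork by its collar and push the tray fully home, with the beaker still standing in its seat. Be gentle with the glass (keep it upright and do not press hard on it) and do not disturb the other things on the bench.

Things in the scene. Friction and masses are not known exactly. Their poses are not given: they have to be found in the camera images.
- tray (a joint): slide of the steel wash tray, m: 0 = fully home under the canopy, 0.14 = fully out (end stop); it moves along the dock's +y axis, stays where it is left, takes about 2 N to slide
- tab_top (a point): top centre of the upright steel tab at the tray's outer end, its pull and push plate: 60 mm wide across the slide, 10 mm thick along it, top 99 mm above the bench. Axes as the dock's (tray comes out along +y). Tray home: 55 mm beyond the canopy's edge. Between tab and beaker are 63 mm of free space to hook it from behind with shut fingers
- dock: white instrument module (340 x 260 x 250 mm high) with a clear canopy on its +y side, 170 mm wide, top 123 and underside 115 mm above the bench, side cheeks, open to +y, edge 50 mm from the origin. Origin on the bench under the centre of the beaker seat with the tray home; the module begins 85 mm behind it (-y). The tray slides out along +y
- tray_seat (a point): on the tray, centre of the beaker's seat: the tray's upper face, 11 mm above the bench, inside a white retaining collar 18 mm high of inner radius 42 mm
- beaker: plain loose glass beaker, 74 mm outside and 68 mm inside diameter, 90 mm tall, about 0.2 kg, standing in the tray's collar. Origin at the centre of its underside, z up; rim at z = 90 mm, inner floor at z = 5 mm
- beaker_floor (a point): centre of the beaker's inner floor, z up
- brush: long bottle brush, 200 mm, 0.1 kg, hanging head down. Origin at the lower tip, z up the handle. Rigid white bristle head of radius 27 mm from z = 0 to 70 mm, rod of radius 4 mm to 115, grey collar of radius 18 mm from 115 to 121, grey round handle of radius 11 mm to 200: grip it from above at about z = 175 mm. The head cannot pass up through the fork's slot, so it leaves only sideways
- brush_collar (a point): on the brush's axis, underside of its collar (115 mm from the tip)
- hanger: fixed steel brush hanger: base plate 130 x 110 x 12 mm, post at x = +45 mm, two-prong fork open towards -x. Origin at the centre of the base on the bench
- fork_seat (a point): where the brush's axis hangs: upper face of the prongs, 135 mm above the bench, at x = -20 mm of the hanger; axes as the hanger's. Slot 16 mm wide, closed end 14 mm behind (+x), open end 36 mm in front (-x). Prongs 10 mm thick; their tips have lips 5 mm high, so lift the collar 6 to 25 mm while sliding the brush out or in along x
- solvent_bottle: bystander: clear bottle, black cap, 86 mm wide, 190 mm tall
- vial_rack: bystander: grey rack with vials, 70 x 130 mm, 59 mm tall
- mouse: bystander: black computer mouse, 35 mm tall, on a blue pad
- jar_cap: bystander: black cap, 52 mm wide, 24 mm tall
- amber_jar: bystander: brown jar, 72 mm wide, 100 mm tall
- wrench: bystander: flat wrench, 150 mm
There are look-alikes about, which are no part of the job. What is shaped like the brush but blue is not meant.

How it is judged:
On the way, in this order (a step that is already met when the one before it is completed fails the run):
1. the tray is pulled fully out (value of joint tray above 0.125 m), for 0.1 s.
2. the held brush is down at the bottom of the beaker (tip within 18 mm of the inner floor) (horizontal distance between brush and beaker below 0.03 m and angle between brush's own z axis and vertical below 0.35 rad and contact force between the fingers and brush above 0.5 N and z of brush in the frame of beaker_floor below 0.018 m), for 0.1 s.
3. the held brush is drawn up the beaker (tip 45 mm or more above the inner floor, still over it) (horizontal distance between brush and beaker below 0.03 m and angle between brush's own z axis and vertical below 0.35 rad and contact force between the fingers and brush above 0.5 N and z of brush in the frame of beaker_floor above 0.045 m), for 0.05 s.
4. the held brush is down at the bottom again (all of step 2), for 0.1 s.
At the end, for the whole second after the job is handed in: The brush hangs still in the fork by its collar (collar within 20 mm of the seat sideways and 6 mm in height, tilt under 0.15 rad); the tray is home (within 8 mm); the beaker stands still and upright in its seat (within 10 mm, tilt under 0.08 rad, down on the tray within 5 mm) (horizontal distance between brush_collar and fork_seat below 0.02 m and z of brush_collar in the frame of fork_seat between -0.006 and 0.006 m and angle between brush's own z axis and vertical below 0.15 rad and value of joint tray below 0.008 m and horizontal distance between beaker and tray_seat below 0.01 m and angle between beaker's own z axis and vertical below 0.08 rad and z of beaker in the frame of tray_seat below 0.005 m and linear speed of each of brush, beaker below 0.03 m/s); the robot touches nothing.
It fails at once if the beaker is tipped (over 0.35 rad) (angle between beaker's own z axis and vertical above 0.35 rad).
It fails at once if the glass is pressed hard (brush or fingers on the beaker over 30 N) (contact force between any of brush, the fingers and beaker above 30 N).
It fails at once if a bystander is moved by more than 30 mm or the bottle or jar tipped (distance of any of solvent_bottle, vial_rack, mouse, jar_cap, amber_jar, wrench from where it was at the start of the episode above 0.03 m or angle between any of solvent_bottle, amber_jar's own z axis and vertical above 0.5 rad).
It also fails if it takes over 70 s, if anything falls off the work surface, if the arm or the gripper's body presses on something with over 40 N, if the wrist force passes 120 N, or if a joint passes its speed limit or range.

## Working session

There is one attempt and no reset: what is moved stays moved. The work goes in short steps, Python scripts to look and compute and a shell command to move; the robot and the scene stay as the last step left them, time stands still between calls to the robot, and variables do not carry over. Pictures are saved under pics/ and viewed, at most 10 in all, crops included, and the job is handed in when it is done.

```bash
ls; mkdir -p pics; cat > h.py <<'E'
import numpy as np, cv2
from rig import manip
def grab(n):
    d=manip.get_image(n); np.savez('%s.npz'%n,**d); return d
def load(n): return dict(np.load('%s.npz'%n))
def cloud(d):
    z=d['depth']; v,u=np.mgrid[:z.shape[0],:z.shape[1]]
    p=np.stack([(u-d['cx'])/d['fx']*z,(v-d['cy'])/d['fy']*z,z],-1)
    return p@d['pose'][:3,:3].T+d['pose'][:3,3]
def ray(d,u,v,h):
    r=d['pose'][:3,:3]@np.array([(u-d['cx'])/d['fx'],(v-d['cy'])/d['fy'],1]); o=d['pose'][:3,3]
    return o+r*(h-o[2])/r[2]
E
python3 - <<'E'
from h import *
for n in ('top','side'):
    d=grab(n); cv2.imwrite(f'pics/{n}0.png',d['pixels']); print(n,d['pose'].round(3),d['fx'])
s=manip.get_state(); print({k:np.round(v,3) for k,v in s.items()},manip.grip_point_offset)
E
```

```text
pics
top [[-0.003 -0.998  0.07   0.514]
 [-1.     0.004  0.01   0.04 ]
 [-0.01  -0.07  -0.998  0.922]
 [ 0.     0.     0.     1.   ]] 370.091788983137
side [[-0.975 -0.167  0.144  0.435]
 [-0.22   0.697 -0.682  0.72 ]
 [ 0.014 -0.697 -0.717  0.817]
 [ 0.     0.     0.     1.   ]] 389.63276950053034
{'clock': np.float64(0.1), 'qpos': array([ 1.002,  0.277,  1.506, -0.   ,  1.361, -0.121]), 'qd': array([ 0.001, -0.001, -0.003, -0.002,  0.001,  0.   ]), 'effort': array([ 1.000e-03, -4.177e+01, -2.464e+01, -0.000e+00,  6.000e-03,
       -0.000e+00]), 'position': array([0.249, 0.518, 0.231]), 'ee_rot': array([-0.   ,  0.222,  0.975, -0.001]), 'contact_force': array([-0.73 ,  0.155, -0.376]), 'moment': array([ 0.03 ,  0.051, -0.003]), 'gripper_force': np.float64(0.0), 'width': np.float64(0.085)} 0.0187
```

View pics/top0.png

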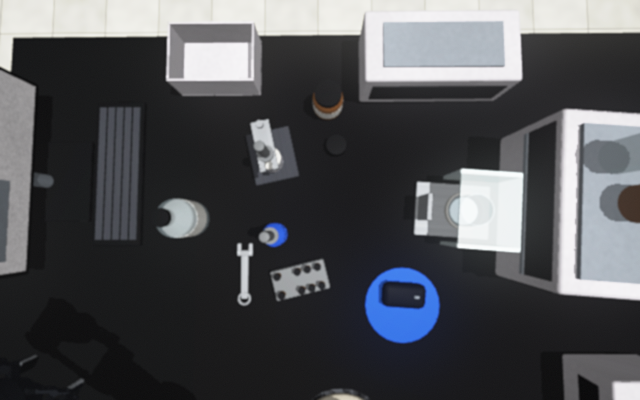

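View pics/side0.png

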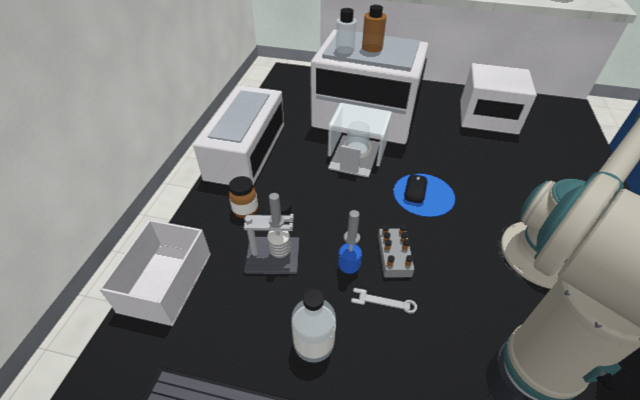

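Top view: tray with tab at about (425,200), clear canopy (490,210), beaker (465,210). Two brush-shaped things: a blue-headed one at top (272,235) / side (350,245), and a white-headed one hanging in the steel fork at top (265,155) / side (277,225). The white one in the fork fits the description. I'll confirm it in a crop and measure.

```bash
python3 - <<'E'
from h import *
t=load('top'); s=load('side')
a=cv2.resize(t['pixels'][95:200,225:325],(380,400),interpolation=2); b=cv2.resize(s['pixels'][175:285,225:325],(364,400),interpolation=2)
cv2.imwrite('pics/c1.png',np.hstack([a,b]))
a=cv2.resize(t['pixels'][150:270,400:530],(433,400),interpolation=2); b=cv2.resize(s['pixels'][95:185,315:405],(364,364),interpolation=2)
b=cv2.copyMakeBorder(b,0,36,0,0,0)
cv2.imwrite('pics/c2.png',np.hstack([a,b]))
def near(c,lo,hi,x0,x1,y0,y1):
    m=(c[...,2]>lo)&(c[...,2]<hi)&(c[...,0]>x0)&(c[...,0]<x1)&(c[...,1]>y0)&(c[...,1]<y1); return m
for n,d in(('top',t),('side',s)):
    c=cloud(d)
    m=near(c,.1,1,.5,.8,.1,.35)
    print(n,'depth region')
    for lo,hi in((.006,.02),(.12,.132),(.132,.142),(.142,.16),(.16,.19),(.19,.213),(.213,.23)):
        m=near(c,lo,hi,.52,.80,.10,.33)
        if m.sum()>3:
            p=c[m]; r=cv2.minAreaRect(p[:,:2].astype(np.float32)*1000); print(lo,hi,m.sum(),p.mean(0).round(4),np.round(r[0],1),np.round(r[1],1),round(r[2],1))
    print('tray')
    for lo,hi in((.085,.094),(.094,.104),(.106,.114),(.114,.128)):
        m=near(c,lo,hi,.38,.62,-.5,-.1)
        if m.sum()>3:
            p=c[m]; r=cv2.minAreaRect(p[:,:2].astype(np.float32)*1000); print(lo,hi,m.sum(),p.mean(0).round(4),np.round(r[0],1),np.round(r[1],1),round(r[2],1))
E
```

```text
top depth region
0.006 0.02 1412 [0.6736 0.1594 0.0119] [661.9 230.7] [218.9 253.6] 16.1
0.12 0.132 71 [0.5839 0.2642 0.1268] [608.3 217.2] [102.7 274.2] 52.7
0.132 0.142 615 [0.6834 0.1639 0.1359] [610.9 211.5] [104.3 268. ] 55.8
0.142 0.16 92 [0.6902 0.1672 0.1456] [679.7 163.1] [105.7  34.3] 2.4
0.16 0.19 36 [0.6561 0.1564 0.1749] [656.7 158.3] [ 7.7 20.6] 34.5
0.19 0.213 31 [0.6559 0.1566 0.202 ] [657.1 156.8] [ 6.4 19.7] 43.9
0.213 0.23 101 [0.6616 0.1616 0.2194] [662.1 161.6] [20.9 19.6] 86.1
tray
0.085 0.094 87 [ 0.4644 -0.3093  0.0892] [ 476.2 -285.3] [263.6  66.2] 55.6
0.094 0.104 209 [ 0.5012 -0.2617  0.0987] [ 472.7 -291.2] [278.4  68.8] 54.6
0.106 0.114 68 [ 0.4192 -0.3734  0.1101] [ 445.2 -335. ] [170.6  54.8] 60.3
0.114 0.128 4981 [ 0.5353 -0.322   0.1235] [ 500.1 -320.9] [240.3 148. ] 0.8
side depth region
0.006 0.02 1320 [0.6765 0.1832 0.0109] [680.  169.7] [130.3 112.4] 12.3
0.12 0.132 123 [0.6692 0.1785 0.1287] [679.  169.4] [110.5  41.7] 12.1
0.132 0.142 507 [0.6798 0.1724 0.1353] [678.6 168.8] [109.7  42.5] 12.0
0.142 0.16 84 [0.6816 0.1747 0.1481] [678.6 173.1] [105.2  30.2] 15.4
0.16 0.19 90 [0.6582 0.1722 0.175 ] [659.3 170.3] [21.6 11.9] 18.4
0.19 0.213 75 [0.6576 0.1719 0.202 ] [658.4 170. ] [22. 11.] 28.3
0.213 0.23 66 [0.6608 0.1673 0.2179] [661.6 166.3] [19.  19.6] 37.3
tray
0.085 0.094 167 [ 0.5    -0.2793  0.0895] [ 476.4 -289.6] [270.  132.3] 30.3
0.094 0.104 171 [ 0.4902 -0.2838  0.0982] [ 476.  -290.9] [273.4 128.9] 31.6
0.106 0.114 70 [ 0.4381 -0.3493  0.1104] [ 479.1 -296.1] [269.6 102.6] 36.1
0.114 0.128 1549 [ 0.5297 -0.3187  0.1217] [ 499.8 -319.7] [240.3 154.1] 0.8
```

View pics/c1.png

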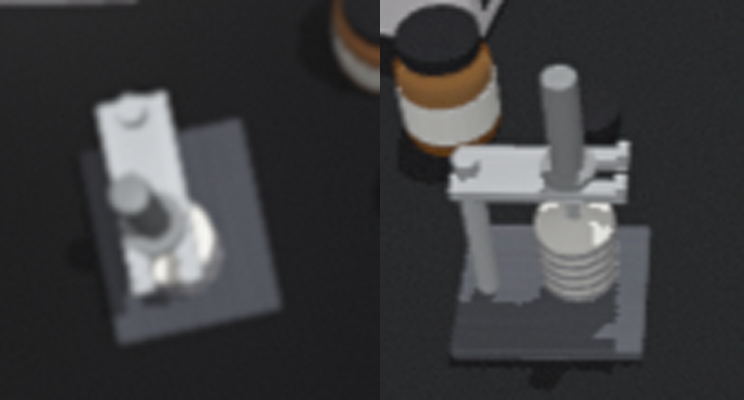

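View pics/c2.png

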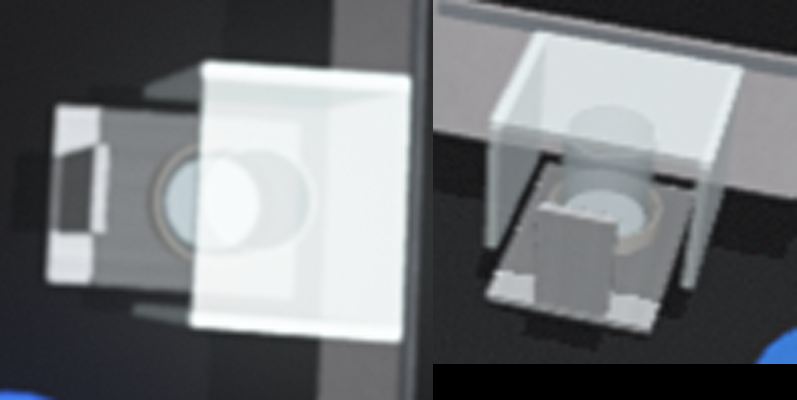

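The crop confirms that the white-ribbed head with grey handle and collar sits in the steel fork, which opens toward the robot; the blue one stands free. The second crop shows the tray's tab (top crop 100,190) outside the canopy with free space behind it, and the beaker half under the canopy. Next I measure tab, beaker and canopy.

```bash
python3 - <<'E'
from h import *
def rect(p): r=cv2.minAreaRect(p[:,:2].astype(np.float32)*1000); return np.round(r[0],1),np.round(r[1],1),round(r[2],1)
for n in('top','side'):
    d=load(n); c=cloud(d); x,y,z=np.moveaxis(c,-1,0)
    for nm,m in {'tab':(z>.09)&(z<.105)&(x>.46)&(x<.60)&(y>-.27)&(y<-.17),
      'tabside':(z>.03)&(z<.09)&(x>.46)&(x<.60)&(y>-.25)&(y<-.15),
      'canopy':(z>.117)&(z<.129)&(x>.40)&(x<.66)&(y>-.45)&(y<-.2),
      'trayface':(z>.006)&(z<.016)&(x>.44)&(x<.62)&(y>-.27)&(y<-.17),
      'all.08-.11':(z>.08)&(z<.113)&(x>.4)&(x<.66)&(y>-.32)&(y<-.15)}.items():
        k=cv2.morphologyEx(m.astype(np.uint8),cv2.MORPH_OPEN,np.ones((2,2)))>0
        if k.sum()>3: print(n,nm,k.sum(),c[k].mean(0).round(4),rect(c[k]), c[k].min(0).round(3),c[k].max(0).round(3))
    # obstacles heights map
for nm,b in {'blue':(.40,.60,.10,.24),'bottle':(.45,.65,.25,.42),'cap':(.64,.74,.03,.11),'rack':(.36,.5,.05,.17),'amber':(.72,.85,.03,.16),'mouse':(.38,.5,-.25,-.05)}.items():
    d=load('side'); c=cloud(d); x,y,z=np.moveaxis(c,-1,0)
    m=(x>b[0])&(x<b[1])&(y>b[2])&(y<b[3])&(z>.02)
    if m.sum(): print(nm,c[m].min(0).round(3),c[m].max(0).round(3),c[m].mean(0).round(3))
E
```

```text
top tab 144 [ 0.5438 -0.2066  0.0803] (array([ 509.8, -228.5]), array([144.5,  58.4]), 21.8) [ 0.454 -0.282  0.002] [ 0.581 -0.192  0.107]
top tabside 195 [ 0.5355 -0.1988  0.0749] (array([ 534.7, -130.2]), array([326.1, 104.8]), 79.2) [ 0.453 -0.281 -0.001] [0.576 0.04  0.922]
top canopy 5117 [ 0.5371 -0.3231  0.1258] (array([ 578.1, -203.2]), array([434.7, 252.6]), 74.6) [ 0.399 -0.397 -0.002] [0.656 0.04  0.922]
top trayface 1348 [ 0.5409 -0.2318  0.0157] (array([ 546.3, -121.2]), array([315.1, 145.5]), 84.9) [ 0.462 -0.273 -0.004] [0.611 0.04  0.922]
top all.08-.11 215 [ 0.5477 -0.2127  0.0843] (array([ 538.4, -234.9]), array([172.7,  89.5]), 1.8) [ 0.453 -0.282  0.   ] [ 0.626 -0.191  0.122]
side tab 124 [ 0.5348 -0.2201  0.0913] (array([ 515.3, -229.1]), array([ 87.9, 111.1]), 86.7) [ 0.457 -0.272  0.028] [ 0.573 -0.186  0.103]
side tabside 334 [ 0.536  -0.1957  0.0563] (array([505.3, 227.1]), array([118.8, 989.6]), 1.3) [ 0.435 -0.269  0.008] [0.574 0.72  0.817]
side canopy 1524 [ 0.5325 -0.3126  0.1239] (array([423.2, 137.2]), array([ 247.3, 1140.1]), 11.1) [ 0.398 -0.399  0.015] [0.654 0.72  0.817]
side trayface 439 [ 0.5329 -0.213   0.0116] (array([522.9, 221.6]), array([ 136.4, 1003.9]), 2.3) [ 0.435 -0.283 -0.005] [0.608 0.72  0.817]
side all.08-.11 306 [ 0.5415 -0.2381  0.0861] (array([ 523.4, -261.1]), array([194.8, 143.6]), 16.8) [ 0.451 -0.358  0.024] [ 0.625 -0.186  0.109]
blue [0.4   0.101 0.02 ] [0.511 0.184 0.201] [0.478 0.162 0.093]
bottle [0.48  0.331 0.02 ] [0.567 0.412 0.192] [0.519 0.388 0.121]
cap [0.688 0.03  0.02 ] [0.699 0.034 0.027] [0.694 0.032 0.023]
rack [0.36 0.05 0.02] [0.5   0.17  0.201] [0.422 0.127 0.071]
amber [0.721 0.03  0.02 ] [0.84  0.16  0.134] [0.798 0.053 0.068]
mouse [ 0.459 -0.25   0.022] [ 0.499 -0.242  0.124] [ 0.467 -0.247  0.084]
```

```bash
python3 - <<'E'
from h import *
t=load('top'); s=load('side')
def T(u,v,h): return ray(t,400+u/3.331,150+v/3.333,h).round(4)
def S(u,v,h): return ray(s,315+(u-433)/4.044,95+v/4.044,h).round(4)
print('tab top corners',[T(*p,.099) for p in((94,147),(108,145),(106,232),(92,233))])
print('side tab top',[S(*p,.099) for p in((540,204),(617,220))])
a,b=T(203,63,.123),T(192,326,.123); print('canopy edge',a,b,np.linalg.norm(a-b),np.degrees(np.arctan2(*(a-b)[[1,0]])))
a,b=S(492,122,.123),S(711,163,.123); print('canopy edge side',a,b,np.linalg.norm(a-b),np.degrees(np.arctan2(*(a-b)[[1,0]])))
print('tray end',T(57,104,.011),T(46,283,.011)); print('collar', T(152,200,.029))
c=cloud(t);x,y,z=np.moveaxis(c,-1,0)
m=(z>.12)&(z<.127)&(x>.42)&(x<.65)&(y>-.4)&(y<-.22);r=cv2.minAreaRect(c[m][:,:2].astype(np.float32)*1000);print(r)
g=manip.get_image; 
print((c[195:222:3,424:440,2]*1000).astype(int))
# blue brush & neighbours in side cloud
c=cloud(s);x,y,z=np.moveaxis(c,-1,0);px=s['pixels'].astype(int)
m=(px[...,0]>px[...,2]+60)&(x>.4)&(x<.7)&(y>.05)&(y<.3)&(z>.01); print('blue',np.percentile(c[m],[3,50,97],axis=0).round(3))
m=(x>.4)&(x<.56)&(y>.1)&(y<.25)&(z>.1); print('bluehandle',np.percentile(c[m],[3,50,97],axis=0).round(3))
E
```

```text
tab top corners [array([ 0.5769, -0.1947,  0.099 ]), array([ 0.5782, -0.2041,  0.099 ]), array([ 0.5202, -0.2013,  0.099 ]), array([ 0.5196, -0.192 ,  0.099 ])]
side tab top [array([ 0.5756, -0.1942,  0.099 ]), array([ 0.5175, -0.1891,  0.099 ])]
canopy edge [ 0.6295 -0.2599  0.123 ] [ 0.4598 -0.2478  0.123 ] 0.1701308320087808 -4.078418516327544
canopy edge side [ 0.6249 -0.2531  0.123 ] [ 0.458  -0.2412  0.123 ] 0.1673236982617824 -4.0782977534641525
tray end [ 0.6157 -0.1932  0.011 ] [ 0.4838 -0.1823  0.011 ]
collar [ 0.5437 -0.2555  0.029 ]
((539.3959350585938, -321.167724609375), (134.97042846679688, 227.20130920410156), 85.59791564941406)
[[ 62  72  80  88  97  98  98 100  98  12  10   9   8  11   8  12]
 [921  76  80  88  98 101 100  98  98  12  14  10   9  14  12  10]
 [ 65  73  83  90  99  98  99  98  97  12  12  11  14   8   9  10]
 [ 65  73  83  92 100  98  97 100  98  11  10   8  10  10  11  13]
 [ 69  77  83  92  97  98 100  99  99  11   9  11  13   8  11   9]
 [ 67  78  86  94  99  99 101 100  10  16  12  11  10  10  13  10]
 [ 68  77  87  94 100  98  97  96  13  11  14  12  11  13  12  11]
 [ 70  80  88  95  96 100 100  98   9  14  11   9  10  12   9   9]
 [ 73  82  91  98 101  98  98  99  12  12   9  10  14  11   7  12]]
blue [[0.46  0.141 0.015]
 [0.483 0.172 0.062]
 [0.508 0.183 0.07 ]]
bluehandle [[0.471 0.15  0.117]
 [0.485 0.165 0.154]
 [0.499 0.173 0.2  ]]
```

```bash
R='' ; python3 -m pendant '[{"jaw":-1,"tx":0,"ty":0,"tz":3},{"jaw":-1,"tx":2.4,"ty":-6,"tz":5,"az":-8},{"jaw":-1,"tx":4.8,"ty":-12,"tz":5,"az":-16},{"jaw":-1,"tx":7.2,"ty":-18,"tz":5,"az":-24},{"jaw":-1,"tx":9.6,"ty":-24,"tz":5,"az":-32},{"jaw":-1,"tx":12,"ty":-30,"tz":5,"az":-40},{"jaw":-1,"tx":14.4,"ty":-36,"tz":5,"az":-48},{"jaw":-1,"tx":16.8,"ty":-42,"tz":5,"az":-56},{"jaw":-1,"tx":19.2,"ty":-48,"tz":5,"az":-64},{"jaw":-1,"tx":21.6,"ty":-54,"tz":5,"az":-68.4}]' 60
python3 -c "
from h import *
s=manip.get_state();p=s['position'];print(s['qpos'].round(2) if hasattr(s['qpos'],'round') else s['qpos'],(np.array([.5458,-.221,.25])-p)*100,s['ee_rot'])"
```

```text
[ 1.    0.28  1.51 -0.    1.36 -0.12] [ 29.71026227 -73.88912311   1.94908157] [-2.84137517e-04  2.22021091e-01  9.75041486e-01 -8.09323905e-04]invalid input at $[0]: expected keys jaw, tx, ty, tz, ax, ay, az
```

All keys are required, so I'll retype the rows.

```bash
python3 -m pendant '[{"jaw":-1,"tx":0,"ty":0,"tz":3,"ax":0,"ay":0,"az":0},{"jaw":-1,"tx":2.4,"ty":-6,"tz":5,"ax":0,"ay":0,"az":-8},{"jaw":-1,"tx":4.8,"ty":-12,"tz":5,"ax":0,"ay":0,"az":-16},{"jaw":-1,"tx":7.2,"ty":-18,"tz":5,"ax":0,"ay":0,"az":-24},{"jaw":-1,"tx":9.6,"ty":-24,"tz":5,"ax":0,"ay":0,"az":-32},{"jaw":-1,"tx":12,"ty":-30,"tz":5,"ax":0,"ay":0,"az":-40},{"jaw":-1,"tx":14.4,"ty":-36,"tz":5,"ax":0,"ay":0,"az":-48},{"jaw":-1,"tx":16.8,"ty":-42,"tz":5,"ax":0,"ay":0,"az":-56},{"jaw":-1,"tx":19.2,"ty":-48,"tz":5,"ax":0,"ay":0,"az":-64},{"jaw":-1,"tx":21.6,"ty":-54,"tz":5,"ax":0,"ay":0,"az":-68.4}]' 60
python3 -c "
from h import *
s=manip.get_state();p=s['position'];print(s['qpos'],(np.array([.5458,-.221,.25])-p)*100,s['ee_rot'])"
```

```text
clock: 1.35
position: [0.4571, -0.0033, 0.2812]
ee_rot: [-0.0, 0.733, 0.68, 0.0]
contact_force: [1.4, -0.1, 0.1]
width: -0.0002
gripper_force: 0.0
[-1.59914492e-01  6.89438881e-02  1.64370649e+00  4.50520181e-04
  1.42876010e+00 -8.59587731e-02] [  8.87105508 -21.77368403  -3.11761489] [-6.53317807e-05  7.32786401e-01  6.80458693e-01  2.31853051e-04]
```

```bash
python3 -m pendant '[{"jaw":-1,"tx":2.4,"ty":-6,"tz":0,"ax":0,"ay":0,"az":0},{"jaw":-1,"tx":4.8,"ty":-12,"tz":0,"ax":0,"ay":0,"az":0},{"jaw":-1,"tx":7.2,"ty":-18,"tz":-2,"ax":0,"ay":0,"az":0},{"jaw":-1,"tx":8.1,"ty":-19.9,"tz":-7,"ax":0,"ay":0,"az":0},{"jaw":-1,"tx":8.1,"ty":-19.9,"tz":-12,"ax":0,"ay":0,"az":0},{"jaw":-1,"tx":8.1,"ty":-19.9,"tz":-15,"ax":0,"ay":0,"az":0},{"jaw":-1,"tx":8.1,"ty":-19.9,"tz":-16,"ax":0,"ay":0,"az":0},{"jaw":-1,"tx":8.1,"ty":-19.9,"tz":-16,"ax":0,"ay":0,"az":0}]'
python3 - <<'E'
from h import *
d=grab('wrist'); s=grab('side')
cv2.imwrite('pics/w1.png',np.hstack([cv2.resize(d['pixels'],(400,250)),cv2.resize(s['pixels'][60:210,270:430],(400,375))[:250]]))
E
```

```text
clock: 2.35
position: [0.5379, -0.2003, 0.1213]
ee_rot: [-0.0, 0.732, 0.682, -0.0]
contact_force: [0.9, -1.2, 0.2]
width: -0.0002
gripper_force: 0.0
```

View pics/w1.png

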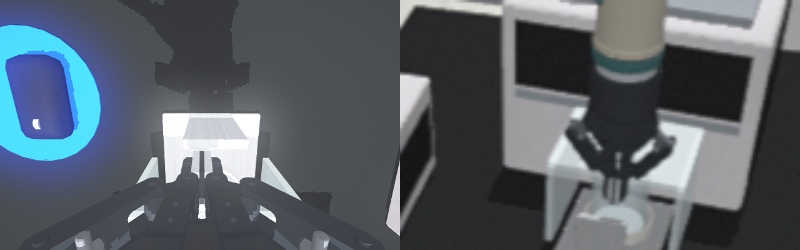

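The wrist view (left) shows the shut fingers directly over the tab (about 215,130); the side view shows the same, with nothing touching. The last shift fell short by 2 cm, so I correct in y first and then go down.

```bash
python3 -m pendant '[{"jaw":-1,"tx":0.8,"ty":-2.1,"tz":0.5,"ax":0,"ay":0,"az":0},{"jaw":-1,"tx":0.8,"ty":-2.1,"tz":0.5,"ax":0,"ay":0,"az":0},{"jaw":-1,"tx":0.8,"ty":-2.1,"tz":0.5,"ax":0,"ay":0,"az":0}]'; python3 - <<'E'
from h import *
d=grab('wrist'); c=cloud(d);x,y,z=np.moveaxis(c,-1,0)
m=(z>.094)&(z<.104)&(x>.5)&(x<.6)&(y>-.23)&(y<-.17); print(m.sum(),np.percentile(c[m],[3,50,97],axis=0).round(4))
E
```

```text
clock: 2.82
position: [0.5458, -0.2209, 0.1271]
ee_rot: [0.0, 0.732, 0.682, 0.0]
contact_force: [-0.4, -0.0, -0.5]
width: -0.0003
gripper_force: 0.0
1877 [[ 0.524  -0.2004  0.0954]
 [ 0.5517 -0.1946  0.0986]
 [ 0.5793 -0.1893  0.0998]]
```

```bash
python3 -m pendant '[{"jaw":-1,"tx":0.2,"ty":0,"tz":-3,"ax":0,"ay":0,"az":0},{"jaw":-1,"tx":0.4,"ty":0,"tz":-5.9,"ax":0,"ay":0,"az":0},{"jaw":-1,"tx":0.4,"ty":0,"tz":-5.9,"ax":0,"ay":0,"az":0},{"jaw":-1,"tx":0.4,"ty":0.7,"tz":-5.9,"ax":0,"ay":0,"az":0},{"jaw":-1,"tx":0.5,"ty":1.5,"tz":-5.9,"ax":0,"ay":0,"az":0}]'
python3 -m pendant '[{"jaw":-1,"tx":0.1,"ty":1,"tz":0,"ax":0,"ay":0,"az":0},{"jaw":-1,"tx":0.2,"ty":2.5,"tz":0,"ax":0,"ay":0,"az":0},{"jaw":-1,"tx":0.3,"ty":4,"tz":0,"ax":0,"ay":0,"az":0},{"jaw":-1,"tx":0.4,"ty":5.5,"tz":0,"ax":0,"ay":0,"az":0},{"jaw":-1,"tx":0.5,"ty":7,"tz":0,"ax":0,"ay":0,"az":0},{"jaw":-1,"tx":0.6,"ty":8.5,"tz":0,"ax":0,"ay":0,"az":0},{"jaw":-1,"tx":0.7,"ty":10,"tz":0,"ax":0,"ay":0,"az":0},{"jaw":-1,"tx":0.8,"ty":11.2,"tz":0,"ax":0,"ay":0,"az":0},{"jaw":-1,"tx":0.9,"ty":12.3,"tz":0,"ax":0,"ay":0,"az":0},{"jaw":-1,"tx":0.9,"ty":12.8,"tz":0,"ax":0,"ay":0,"az":0}]'
```

```text
clock: 3.5
position: [0.5512, -0.2067, 0.0686]
ee_rot: [0.001, 0.732, 0.682, -0.0]
contact_force: [-0.7, -2.4, -0.1]
width: 0.0003
gripper_force: 1.2
clock: 4.75
position: [0.5595, -0.0774, 0.0671]
ee_rot: [-0.0, 0.731, 0.682, -0.0]
contact_force: [1.2, -1.7, 0.1]
width: -0.0005
gripper_force: 1.1
```

```bash
python3 -m pendant '[{"jaw":-1,"tx":0,"ty":0.4,"tz":0,"ax":0,"ay":0,"az":0},{"jaw":-1,"tx":0.1,"ty":0.8,"tz":0,"ax":0,"ay":0,"az":0},{"jaw":-1,"tx":0.1,"ty":0.8,"tz":0,"ax":0,"ay":0,"az":0}]'; python3 -m pendant '[{"jaw":-1,"tx":0,"ty":-0.8,"tz":0,"ax":0,"ay":0,"az":0},{"jaw":-1,"tx":0,"ty":-0.8,"tz":5,"ax":0,"ay":0,"az":0},{"jaw":-1,"tx":0,"ty":-0.8,"tz":11,"ax":0,"ay":0,"az":0},{"jaw":-1,"tx":0,"ty":3,"tz":16,"ax":0,"ay":0,"az":0},{"jaw":0,"tx":1,"ty":9,"tz":18,"ax":0,"ay":0,"az":0},{"jaw":0,"tx":2.5,"ty":15,"tz":18,"ax":0,"ay":0,"az":0},{"jaw":0,"tx":4,"ty":15,"tz":18,"ax":0,"ay":0,"az":0},{"jaw":0,"tx":4,"ty":15,"tz":18,"ax":0,"ay":0,"az":0}]'
python3 - <<'E'
from h import *
t=grab('top'); s=grab('side')
a=cv2.resize(t['pixels'][100:280,340:540],(445,400)); b=cv2.resize(s['pixels'][90:250,250:410],(350,350)); b=cv2.copyMakeBorder(b,0,50,0,0,0)
cv2.imwrite('pics/c3.png',np.hstack([a,b]))
E
```

```text
clock: 5.12
position: [0.5598, -0.0737, 0.0672]
ee_rot: [0.001, 0.731, 0.682, -0.003]
contact_force: [-1.4, -11.1, 0.8]
width: 0.0002
gripper_force: 5.8
clock: 6.12
position: [0.601, 0.0799, 0.2464]
ee_rot: [-0.001, 0.731, 0.682, -0.001]
contact_force: [-0.5, 0.1, -1.3]
width: 0.0429
gripper_force: 0.0
```

View pics/c3.png

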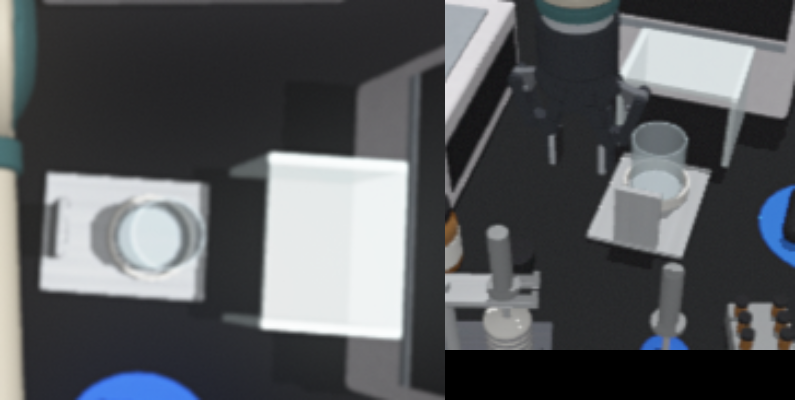

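The tray is fully out, at its end stop (11 N), clear of the canopy. The beaker stands in its collar at top crop (153,237) and side crop (658,147), upright. I now compute the beaker centre and refine the brush axis.

```bash
python3 - <<'E'
from h import *
t=load('top'); s=load('side')
print('collar top',ray(t,408.8,206.7,.029),'rim side',ray(s,347.4,157.2,.101),'ring side',ray(s,346.5,175.5,.029))
for n,d in(('top',t),('side',s)):
    c=cloud(d);x,y,z=np.moveaxis(c,-1,0)
    m=(z>.094)&(z<.106)&(x>.5)&(x<.62)&(y>-.08)&(y<-.03); print(n,'tab',m.sum(),np.percentile(c[m],[3,50,97],axis=0).round(4))
    m=(z>.002)&(z<.018)&(x>.45)&(x<.65)&(y>-.23)&(y<-.03); q=c[m]; m2=m&(z>.007); r=cv2.minAreaRect(c[m2][:,:2].astype(np.float32)*1000); print('tray',r)
    m=(z>.085)&(z<.106)&(x>.45)&(x<.65)&(y>-.23)&(y<-.1); print('rim',m.sum(),np.percentile(c[m],[3,50,97],axis=0).round(4))
d=grab('wrist');cv2.imwrite('pics/w2.png',d['pixels'])
c=cloud(d);x,y,z=np.moveaxis(c,-1,0)
for lo,hi in((.213,.228),(.16,.21)):
    m=(z>lo)&(z<hi)&(x>.62)&(x<.70)&(y>.13)&(y<.2); print(m.sum(),np.percentile(c[m],[3,50,97],axis=0).round(4) if m.sum() else '')
print(manip.get_state()['position'])
E
```

```text
collar top [ 0.55200333 -0.16732287  0.029     ] rim side [ 0.54836649 -0.14223507  0.101     ] ring side [ 0.5471584  -0.14386254  0.029     ]
top tab 124 [[ 0.531  -0.0656  0.0959]
 [ 0.5598 -0.0606  0.0989]
 [ 0.5873 -0.0541  0.1019]]
tray ((553.7590942382812, -140.6865234375), (180.4186248779297, 130.2141571044922), 85.67719268798828)
rim 245 [[ 0.5173 -0.1999  0.0859]
 [ 0.5527 -0.1746  0.0995]
 [ 0.5862 -0.129   0.1035]]
side tab 75 [[ 0.5311 -0.0623  0.0942]
 [ 0.5571 -0.0553  0.0973]
 [ 0.5857 -0.0497  0.1002]]
tray ((552.1766967773438, -135.86160278320312), (182.15626525878906, 129.76287841796875), 85.83809661865234)
rim 237 [[ 0.5158 -0.1971  0.0855]
 [ 0.5493 -0.1548  0.094 ]
 [ 0.5839 -0.1249  0.1014]]
1590 [[0.6542 0.1552 0.2153]
 [0.6631 0.1644 0.2196]
 [0.6728 0.1734 0.221 ]]
706 [[0.6535 0.1542 0.1621]
 [0.6551 0.1619 0.1894]
 [0.662  0.1732 0.2088]]
[0.60007206 0.07841579 0.24673417]
```

```bash
python3 -m pendant '[{"jaw":0.4,"tx":4,"ty":5,"tz":0,"ax":0,"ay":0,"az":0},{"jaw":0.4,"tx":6.2,"ty":8.6,"tz":0,"ax":0,"ay":0,"az":0},{"jaw":0.4,"tx":6.2,"ty":8.6,"tz":0,"ax":0,"ay":0,"az":0},{"jaw":0.4,"tx":6.2,"ty":8.6,"tz":-3,"ax":0,"ay":0,"az":0},{"jaw":0.4,"tx":6.2,"ty":8.6,"tz":-6,"ax":0,"ay":0,"az":0},{"jaw":0.4,"tx":6.2,"ty":8.6,"tz":-7.1,"ax":0,"ay":0,"az":0},{"jaw":0.4,"tx":6.2,"ty":8.6,"tz":-7.1,"ax":0,"ay":0,"az":0}]' && python3 -m pendant '[{"jaw":-1,"tx":0,"ty":0,"tz":0,"ax":0,"ay":0,"az":0},{"jaw":-1,"tx":0,"ty":0,"tz":0,"ax":0,"ay":0,"az":0},{"jaw":-1,"tx":0,"ty":0,"tz":0,"ax":0,"ay":0,"az":0},{"jaw":-1,"tx":0,"ty":0,"tz":0,"ax":0,"ay":0,"az":0}]' 80
```

```text
clock: 7.15
position: [0.6622, 0.1644, 0.176]
ee_rot: [-0.0, 0.732, 0.681, -0.001]
contact_force: [0.3, 0.1, 1.0]
width: 0.0601
gripper_force: 0.0
clock: 7.65
position: [0.6636, 0.1657, 0.178]
ee_rot: [0.001, 0.732, 0.682, 0.001]
contact_force: [-0.2, -0.6, 6.2]
width: 0.0203
gripper_force: 78.0
```

```bash
python3 -m pendant '[{"jaw":-1,"tx":0,"ty":0,"tz":0.7,"ax":0,"ay":0,"az":0},{"jaw":-1,"tx":0,"ty":0,"tz":1.4,"ax":0,"ay":0,"az":0},{"jaw":-1,"tx":0,"ty":0,"tz":1.4,"ax":0,"ay":0,"az":0}]' && python3 -m pendant '[{"jaw":-1,"tx":-1,"ty":-0.2,"tz":0,"ax":0,"ay":0,"az":0},{"jaw":-1,"tx":-2.4,"ty":-0.5,"tz":0,"ax":0,"ay":0,"az":0},{"jaw":-1,"tx":-3.9,"ty":-0.8,"tz":0,"ax":0,"ay":0,"az":0},{"jaw":-1,"tx":-5.4,"ty":-1.2,"tz":0,"ax":0,"ay":0,"az":0},{"jaw":-1,"tx":-6.8,"ty":-1.5,"tz":0,"ax":0,"ay":0,"az":0},{"jaw":-1,"tx":-7.8,"ty":-1.7,"tz":0,"ax":0,"ay":0,"az":0},{"jaw":-1,"tx":-7.8,"ty":-1.7,"tz":0,"ax":0,"ay":0,"az":0}]'
```

```text
clock: 8.02
position: [0.6632, 0.1658, 0.1909]
ee_rot: [0.0, 0.732, 0.682, 0.0]
contact_force: [0.2, 0.3, -0.7]
width: 0.0206
gripper_force: 78.2
clock: 8.9
position: [0.5842, 0.1486, 0.1906]
ee_rot: [0.0, 0.732, 0.682, 0.0]
contact_force: [0.1, 0.1, -0.9]
width: 0.0205
gripper_force: 78.3
```

```bash
python3 -m pendant '[{"jaw":-1,"tx":0,"ty":0,"tz":4,"ax":0,"ay":0,"az":0},{"jaw":-1,"tx":0,"ty":0,"tz":8,"ax":0,"ay":0,"az":0},{"jaw":-1,"tx":0,"ty":-2,"tz":11,"ax":0,"ay":0,"az":0},{"jaw":-1,"tx":-0.6,"ty":-6,"tz":13,"ax":0,"ay":0,"az":0},{"jaw":-1,"tx":-1.2,"ty":-11,"tz":13,"ax":0,"ay":0,"az":0},{"jaw":-1,"tx":-1.8,"ty":-16,"tz":13,"ax":0,"ay":0,"az":0},{"jaw":-1,"tx":-2.4,"ty":-21,"tz":13,"ax":0,"ay":0,"az":0},{"jaw":-1,"tx":-3,"ty":-26,"tz":13,"ax":0,"ay":0,"az":0},{"jaw":-1,"tx":-3.3,"ty":-30,"tz":13,"ax":0,"ay":0,"az":0},{"jaw":-1,"tx":-3.3,"ty":-31.1,"tz":13,"ax":0,"ay":0,"az":0}]'
python3 -m pendant '[{"jaw":-1,"tx":0,"ty":0,"tz":0,"ax":0,"ay":0,"az":0}]'
python3 - <<'E'
from h import *
t=grab('top'); s=grab('side'); w=grab('wrist')
p=manip.get_state()['position'];print(p)
a=cv2.resize(t['pixels'][140:260,350:470],(260,260)); b=cv2.resize(s['pixels'][60:220,270:430],(520,520)); 
c=cv2.resize(w['pixels'],(260,163)); l=np.vstack([a,c]); l=cv2.copyMakeBorder(l,0,520-l.shape[0],0,0,0)
cv2.imwrite('pics/c4.png',np.hstack([l,b]))
c=cloud(s);x,y,z=np.moveaxis(c,-1,0)
bx=(x>.49)&(x<.62)&(y>-.24)&(y<-.09)
for lo,hi in((.14,.155),(.155,.175),(.175,.2),(.2,.225),(.24,.268),(.268,.285),(.285,.31)):
    m=bx&(z>lo)&(z<hi); 
    if m.sum()>3: print(lo,m.sum(),np.percentile(c[m],[2,50,98],axis=0).round(4).tolist())
E
```

```text
clock: 10.15
position: [0.5521, -0.165, 0.3201]
ee_rot: [0.0, 0.733, 0.68, -0.0]
contact_force: [0.4, 1.1, -1.6]
width: 0.0204
gripper_force: 78.6
clock: 10.28
position: [0.5523, -0.1625, 0.3201]
ee_rot: [-0.0, 0.732, 0.681, 0.0]
contact_force: [0.6, -0.2, -1.2]
width: 0.0203
gripper_force: 78.6
[ 0.55211302 -0.16095563  0.32035032]
0.155 27 [[0.5278, -0.1534, 0.1628], [0.5469, -0.1407, 0.1726], [0.5664, -0.1352, 0.1749]]
0.175 148 [[0.5237, -0.1587, 0.1757], [0.5459, -0.1407, 0.1874], [0.5732, -0.1342, 0.1996]]
0.2 160 [[0.5241, -0.1613, 0.2003], [0.5457, -0.141, 0.2128], [0.575, -0.135, 0.2247]]
0.24 28 [[0.546, -0.1637, 0.2409], [0.5495, -0.1593, 0.2518], [0.5537, -0.1571, 0.2661]]
0.268 76 [[0.5324, -0.1725, 0.277], [0.5475, -0.1529, 0.2816], [0.5657, -0.1426, 0.2842]]
0.285 69 [[0.5397, -0.1607, 0.2859], [0.549, -0.154, 0.2972], [0.5591, -0.1501, 0.309]]
```

View pics/c4.png

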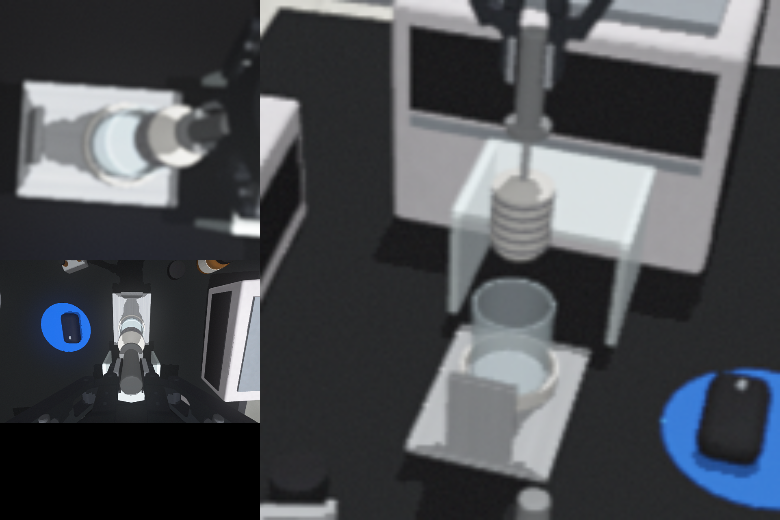

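```bash
python3 - <<'E'
from h import *
s=load('side'); t=load('top')
for v in(152,153,154,155): print('rim',v,ray(s,348,v,.101).round(4))
print('head',ray(s,350.8,0,.17).round(3), [ray(s,350.8,v,.175).round(4) for v in (132,134,136)])
T=np.linalg.inv(s['pose'])
def pj(d,P):
    q=np.linalg.inv(d['pose'])@np.r_[P,1]; return (q[0]/q[2]*d['fx']+d['cx'],q[1]/q[2]*d['fy']+d['cy'])
a=np.linspace(0,2*np.pi,60)
for P in((.551,-.162,.101),(.555,-.162,.101)):
    C=np.array([pj(s,np.r_[P[0]+.037*np.cos(k),P[1]+.037*np.sin(k),P[2]]) for k in a]); C=(C-[270,60])*3.25+[260,0]
    print(C.min(0).round(),C.max(0).round())
    P2=np.array([pj(s,np.r_[P[0]+.044*np.cos(k),P[1]+.044*np.sin(k),.029]) for k in a]); P2=(P2-[270,60])*3.25+[260,0]; print('ring',P2.min(0).round(),P2.max(0).round())
E
```

```text
rim 152 [ 0.5509 -0.1659  0.101 ]
rim 153 [ 0.5501 -0.1614  0.101 ]
rim 154 [ 0.5493 -0.1569  0.101 ]
rim 155 [ 0.5484 -0.1524  0.101 ]
head [ 0.724 -1.181  0.17 ] [array([ 0.5468, -0.1625,  0.175 ]), array([ 0.5452, -0.1534,  0.175 ]), array([ 0.5437, -0.1444,  0.175 ])]
[471. 276.] [554. 329.]
ring [461. 331.] [555. 394.]
[467. 275.] [550. 328.]
ring [457. 331.] [551. 394.]
```

```bash
python3 -m pendant '[{"jaw":-1,"tx":0.2,"ty":0,"tz":-2,"ax":0,"ay":0,"az":0},{"jaw":-1,"tx":0.2,"ty":0,"tz":-4,"ax":0,"ay":0,"az":0},{"jaw":-1,"tx":0.2,"ty":0,"tz":-6,"ax":0,"ay":0,"az":0},{"jaw":-1,"tx":0.2,"ty":0,"tz":-8,"ax":0,"ay":0,"az":0},{"jaw":-1,"tx":0.2,"ty":0,"tz":-8,"ax":0,"ay":0,"az":0}]'
```

```text
clock: 11.05
position: [0.553, -0.1605, 0.2389]
ee_rot: [-0.002, 0.731, 0.682, -0.001]
contact_force: [0.2, -0.1, -2.1]
width: 0.0205
gripper_force: 78.6
```

```bash
python3 -m pendant '[{"jaw":-1,"tx":0,"ty":0,"tz":-2,"ax":0,"ay":0,"az":0},{"jaw":-1,"tx":0,"ty":0,"tz":-4,"ax":0,"ay":0,"az":0},{"jaw":-1,"tx":0,"ty":0,"tz":-5.4,"ax":0,"ay":0,"az":0},{"jaw":-1,"tx":0,"ty":0,"tz":-5.8,"ax":0,"ay":0,"az":0},{"jaw":-1,"tx":0,"ty":0,"tz":-5.8,"ax":0,"ay":0,"az":0},{"jaw":-1,"tx":0,"ty":0,"tz":-5.8,"ax":0,"ay":0,"az":0}]'; python3 - <<'E'
from h import *
s=grab('side'); c=cloud(s);x,y,z=np.moveaxis(c,-1,0)
bx=(x>.49)&(x<.62)&(y>-.24)&(y<-.09)
for lo,hi in((.108,.135),(.13,.15),(.15,.17)):
    m=bx&(z>lo)&(z<hi); print(lo,m.sum(),np.percentile(c[m],[2,50,98],axis=0).round(4).tolist())
cv2.imwrite('pics/c5.png',cv2.resize(s['pixels'][90:220,280:420],(560,520)))
E
```

```text
clock: 11.8
position: [0.5544, -0.1625, 0.1832]
ee_rot: [0.001, 0.732, 0.682, 0.0]
contact_force: [-0.4, 0.1, -1.1]
width: 0.0204
gripper_force: 78.6
0.108 17 [[0.5479, -0.1642, 0.1105], [0.5515, -0.1604, 0.1171], [0.5542, -0.1574, 0.1284]]
0.13 67 [[0.5352, -0.174, 0.14], [0.5504, -0.154, 0.1448], [0.5689, -0.144, 0.1488]]
0.15 48 [[0.5414, -0.1612, 0.1509], [0.5507, -0.1561, 0.1606], [0.5622, -0.1492, 0.1691]]
```

View pics/c5.png

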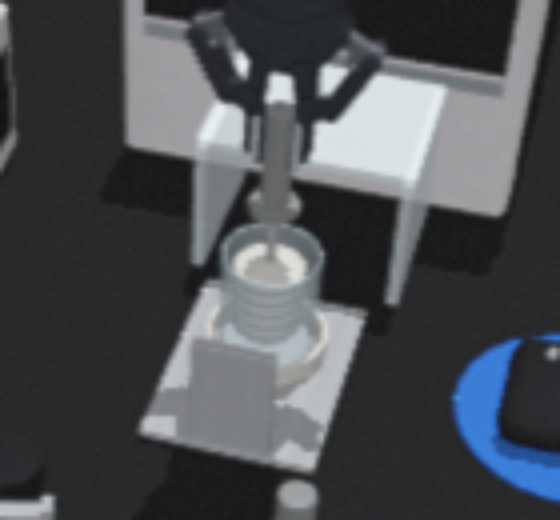

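The brush stands centred and upright inside the beaker (crop 270,270), and by collar height its tip is about 10 mm above the floor. I go 3 mm lower, hold, then up and down again.

```bash
python3 -m pendant '[{"jaw":-1,"tx":0,"ty":0,"tz":-0.3,"ax":0,"ay":0,"az":0},{"jaw":-1,"tx":0,"ty":0,"tz":-0.3,"ax":0,"ay":0,"az":0},{"jaw":-1,"tx":0,"ty":0,"tz":-0.3,"ax":0,"ay":0,"az":0},{"jaw":-1,"tx":0,"ty":0,"tz":2,"ax":0,"ay":0,"az":0},{"jaw":-1,"tx":0,"ty":0,"tz":4.5,"ax":0,"ay":0,"az":0},{"jaw":-1,"tx":0,"ty":0,"tz":6,"ax":0,"ay":0,"az":0},{"jaw":-1,"tx":0,"ty":0,"tz":6,"ax":0,"ay":0,"az":0},{"jaw":-1,"tx":0,"ty":0,"tz":6,"ax":0,"ay":0,"az":0}]'
python3 -m pendant '[{"jaw":-1,"tx":0,"ty":0,"tz":-2,"ax":0,"ay":0,"az":0},{"jaw":-1,"tx":0,"ty":0,"tz":-4,"ax":0,"ay":0,"az":0},{"jaw":-1,"tx":0,"ty":0,"tz":-6,"ax":0,"ay":0,"az":0},{"jaw":-1,"tx":0,"ty":0,"tz":-6.3,"ax":0,"ay":0,"az":0},{"jaw":-1,"tx":0,"ty":0,"tz":-6.3,"ax":0,"ay":0,"az":0},{"jaw":-1,"tx":0,"ty":0,"tz":-6.3,"ax":0,"ay":0,"az":0},{"jaw":-1,"tx":0,"ty":0,"tz":-6.3,"ax":0,"ay":0,"az":0}]'
python3 -m pendant '[{"jaw":-1,"tx":0,"ty":0,"tz":2,"ax":0,"ay":0,"az":0},{"jaw":-1,"tx":0,"ty":0,"tz":5,"ax":0,"ay":0,"az":0},{"jaw":-1,"tx":0,"ty":0,"tz":8,"ax":0,"ay":0,"az":0},{"jaw":-1,"tx":0,"ty":0,"tz":11,"ax":0,"ay":0,"az":0},{"jaw":-1,"tx":0,"ty":0,"tz":14,"ax":0,"ay":0,"az":0},{"jaw":-1,"tx":0,"ty":0,"tz":14,"ax":0,"ay":0,"az":0}]'
```

```text
clock: 12.85
position: [0.5533, -0.1621, 0.2414]
ee_rot: [-0.001, 0.732, 0.682, -0.0]
contact_force: [0.3, -0.1, -1.8]
width: 0.0202
gripper_force: 78.6
clock: 13.72
position: [0.5543, -0.1625, 0.1801]
ee_rot: [0.001, 0.732, 0.682, 0.0]
contact_force: [-0.1, 0.0, -0.8]
width: 0.0203
gripper_force: 78.6
clock: 14.48
position: [0.5551, -0.1628, 0.3222]
ee_rot: [0.003, 0.732, 0.682, 0.001]
contact_force: [0.1, -0.1, -1.8]
width: 0.0203
gripper_force: 78.7
```

```bash
python3 -m pendant '[{"jaw":-1,"tx":0,"ty":4,"tz":0,"ax":0,"ay":0,"az":0},{"jaw":-1,"tx":0.5,"ty":9,"tz":0,"ax":0,"ay":0,"az":0},{"jaw":-1,"tx":1,"ty":14,"tz":0,"ax":0,"ay":0,"az":0},{"jaw":-1,"tx":1.5,"ty":19,"tz":0,"ax":0,"ay":0,"az":0},{"jaw":-1,"tx":2,"ty":24,"tz":0,"ax":0,"ay":0,"az":0},{"jaw":-1,"tx":2.5,"ty":28,"tz":0,"ax":0,"ay":0,"az":0},{"jaw":-1,"tx":2.7,"ty":30.5,"tz":0,"ax":0,"ay":0,"az":0},{"jaw":-1,"tx":2.7,"ty":31.1,"tz":0,"ax":0,"ay":0,"az":0},{"jaw":-1,"tx":2.7,"ty":31.1,"tz":0,"ax":0,"ay":0,"az":0}]'
python3 -m pendant '[{"jaw":-1,"tx":0,"ty":0,"tz":-3,"ax":0,"ay":0,"az":0},{"jaw":-1,"tx":0,"ty":0,"tz":-6,"ax":0,"ay":0,"az":0},{"jaw":-1,"tx":0,"ty":0,"tz":-9,"ax":0,"ay":0,"az":0},{"jaw":-1,"tx":0,"ty":0,"tz":-12,"ax":0,"ay":0,"az":0},{"jaw":-1,"tx":0,"ty":0,"tz":-13,"ax":0,"ay":0,"az":0},{"jaw":-1,"tx":0,"ty":0,"tz":-13,"ax":0,"ay":0,"az":0},{"jaw":-1,"tx":0,"ty":0,"tz":-13,"ax":0,"ay":0,"az":0}]'
python3 - <<'E'
from h import *
s=grab('side'); c=cloud(s);x,y,z=np.moveaxis(c,-1,0)
bx=(x>.54)&(x<.61)&(y>.10)&(y<.2)
for lo,hi in((.04,.1),(.108,.135),(.137,.16),(.16,.18)):
    m=bx&(z>lo)&(z<hi); print(lo,m.sum(),np.percentile(c[m],[2,50,98],axis=0).round(4).tolist())
p=manip.get_state()['position'];print(p,(np.array([.6632,.1658,.191])-p)*100)
E
```

```text
clock: 15.6
position: [0.5804, 0.1482, 0.3184]
ee_rot: [-0.0, 0.732, 0.682, -0.001]
contact_force: [-0.2, -0.2, -1.5]
width: 0.0201
gripper_force: 78.7
clock: 16.48
position: [0.5819, 0.1484, 0.1907]
ee_rot: [0.001, 0.732, 0.681, 0.001]
contact_force: [0.3, -0.4, -0.8]
width: 0.0204
gripper_force: 78.5
0.04 454 [[0.5538, 0.1271, 0.0457], [0.5749, 0.1664, 0.0834], [0.6035, 0.1746, 0.0996]]
0.108 22 [[0.5757, 0.1475, 0.1105], [0.5791, 0.1502, 0.1183], [0.5833, 0.1523, 0.1284]]
0.137 114 [[0.5625, 0.137, 0.1474], [0.5763, 0.1567, 0.1525], [0.5958, 0.1654, 0.1592]]
0.16 61 [[0.5689, 0.1483, 0.1605], [0.5762, 0.1563, 0.1697], [0.5889, 0.1593, 0.1793]]
[0.58182872 0.1485486  0.19083878] [8.13712756 1.72513977 0.01612199]
```

```bash
python3 -m pendant '[{"jaw":-1,"tx":1.4,"ty":0.3,"tz":0,"ax":0,"ay":0,"az":0},{"jaw":-1,"tx":2.8,"ty":0.6,"tz":0,"ax":0,"ay":0,"az":0},{"jaw":-1,"tx":4.2,"ty":0.9,"tz":0,"ax":0,"ay":0,"az":0},{"jaw":-1,"tx":5.6,"ty":1.2,"tz":0,"ax":0,"ay":0,"az":0},{"jaw":-1,"tx":7,"ty":1.5,"tz":0,"ax":0,"ay":0,"az":0},{"jaw":-1,"tx":8.1,"ty":1.7,"tz":0,"ax":0,"ay":0,"az":0},{"jaw":-1,"tx":8.1,"ty":1.7,"tz":0,"ax":0,"ay":0,"az":0},{"jaw":-1,"tx":8.1,"ty":1.7,"tz":0,"ax":0,"ay":0,"az":0}]'
python3 - <<'E'
from h import *
s=grab('side'); c=cloud(s);x,y,z=np.moveaxis(c,-1,0)
bx=(x>.62)&(x<.685)&(y>.12)&(y<.2)
for lo,hi in((.108,.122),(.137,.147),(.147,.16),(.16,.18)):
    m=bx&(z>lo)&(z<hi); print(lo,m.sum(),np.percentile(c[m],[2,50,98],axis=0).round(4).tolist())
E
```

```text
clock: 17.52
position: [0.6614, 0.1656, 0.1892]
ee_rot: [-0.0, 0.732, 0.682, -0.0]
contact_force: [-0.4, 0.8, -0.7]
width: 0.0202
gripper_force: 78.6Traceback (most recent call last):
  File "<stdin>", line 5, in <module>
    return _quantile_unchecked(
        a, q, axis, out, overwrite_input, method, keepdims, weights)
    return _ureduce(a,
                    func=_quantile_ureduce_func,
    ...<5 lines>...
                    overwrite_input=overwrite_input,
                    method=method)
    r = func(a, **kwargs)
    result = _quantile(arr,
                       quantiles=q,
    ...<2 lines>...
                       out=out,
                       weights=wgt)
    slices_having_nans = np.isnan(arr[-1, ...])
                                  ~~~^^^^^^^^^
IndexError: index -1 is out of bounds for axis 0 with size 0
```

```bash
python3 -m pendant '[{"jaw":-1,"tx":0,"ty":0,"tz":-0.5,"ax":0,"ay":0,"az":0},{"jaw":-1,"tx":0,"ty":0,"tz":-1,"ax":0,"ay":0,"az":0},{"jaw":-1,"tx":0,"ty":0,"tz":-1.3,"ax":0,"ay":0,"az":0},{"jaw":-1,"tx":0,"ty":0,"tz":-1.3,"ax":0,"ay":0,"az":0}]'
python3 - <<'E'
from h import *
s=grab('side'); cv2.imwrite('pics/c6.png',cv2.resize(s['pixels'][170:290,210:330],(520,520)))
E
```

```text
clock: 18.08
position: [0.6614, 0.1656, 0.178]
ee_rot: [0.0, 0.732, 0.682, 0.0]
contact_force: [-2.0, -0.2, 6.1]
width: 0.0204
gripper_force: 79.7
```

View pics/c6.png

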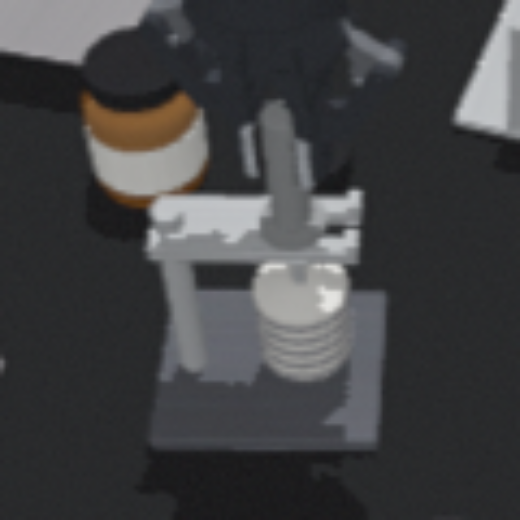

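The brush's collar rests on the prongs (crop 290,232), upright, with 6 N of support. I release it and go up.

```bash
python3 -m pendant '[{"jaw":0.3,"tx":0,"ty":0,"tz":0,"ax":0,"ay":0,"az":0},{"jaw":0.3,"tx":0,"ty":0,"tz":0,"ax":0,"ay":0,"az":0},{"jaw":0.3,"tx":0,"ty":0,"tz":0,"ax":0,"ay":0,"az":0},{"jaw":0.3,"tx":0,"ty":0,"tz":3,"ax":0,"ay":0,"az":0},{"jaw":0.3,"tx":0,"ty":0,"tz":7,"ax":0,"ay":0,"az":0},{"jaw":0.3,"tx":0,"ty":0,"tz":10,"ax":0,"ay":0,"az":0}]' 40
python3 -m pendant '[{"jaw":-1,"tx":-2,"ty":-5,"tz":0,"ax":0,"ay":0,"az":0},{"jaw":-1,"tx":-5,"ty":-10,"tz":0,"ax":0,"ay":0,"az":0},{"jaw":-1,"tx":-9.5,"ty":-15,"tz":0,"ax":0,"ay":0,"az":0},{"jaw":-1,"tx":-9.5,"ty":-17.5,"tz":0,"ax":0,"ay":0,"az":0},{"jaw":-1,"tx":-9.5,"ty":-17.5,"tz":0,"ax":0,"ay":0,"az":0},{"jaw":-1,"tx":-9.5,"ty":-17.5,"tz":0,"ax":0,"ay":0,"az":0}]'
python3 - <<'E'
from h import *
for n in('side','top'):
    c=cloud(grab(n));x,y,z=np.moveaxis(c,-1,0); bx=(x>.62)&(x<.70)&(y>.12)&(y<.2)
    for lo,hi in((.15,.18),(.19,.21),(.213,.23)):
        m=bx&(z>lo)&(z<hi); print(n,lo,m.sum(),np.percentile(c[m],[2,50,98],axis=0).round(4).tolist() if m.sum() else '')
E
```

```text
clock: 18.88
position: [0.6622, 0.1657, 0.2779]
ee_rot: [0.0, 0.732, 0.682, 0.001]
contact_force: [0.3, 0.9, 0.0]
width: 0.0555
gripper_force: 0.0
clock: 19.62
position: [0.5672, -0.0088, 0.2763]
ee_rot: [-0.0, 0.732, 0.682, 0.0]
contact_force: [-0.2, 0.3, 0.6]
width: -0.0004
gripper_force: 0.0
side 0.15 88 [[0.6486, 0.1637, 0.1505], [0.6555, 0.1732, 0.1649], [0.6686, 0.1764, 0.1786]]
side 0.19 67 [[0.6485, 0.1615, 0.1906], [0.6559, 0.1734, 0.2004], [0.6675, 0.1759, 0.2097]]
side 0.213 72 [[0.6492, 0.1567, 0.2133], [0.6582, 0.1677, 0.2182], [0.6679, 0.1756, 0.2207]]
top 0.15 35 [[0.6498, 0.1512, 0.1517], [0.6528, 0.1555, 0.1632], [0.6636, 0.1656, 0.178]]
top 0.19 25 [[0.6498, 0.1513, 0.1903], [0.652, 0.1554, 0.2001], [0.6638, 0.1664, 0.2096]]
top 0.213 99 [[0.6505, 0.1523, 0.2159], [0.6597, 0.1619, 0.2196], [0.6697, 0.172, 0.2221]]
```

```bash
python3 -m pendant '[{"jaw":-1,"tx":-0.6,"ty":0,"tz":-6,"ax":0,"ay":0,"az":0},{"jaw":-1,"tx":-0.6,"ty":0,"tz":-12,"ax":0,"ay":0,"az":0},{"jaw":-1,"tx":-0.6,"ty":0,"tz":-18,"ax":0,"ay":0,"az":0},{"jaw":-1,"tx":-0.6,"ty":0,"tz":-20.9,"ax":0,"ay":0,"az":0},{"jaw":-1,"tx":-0.6,"ty":0,"tz":-20.9,"ax":0,"ay":0,"az":0},{"jaw":-1,"tx":-0.7,"ty":-1.5,"tz":-20.9,"ax":0,"ay":0,"az":0},{"jaw":-1,"tx":-0.7,"ty":-2.8,"tz":-20.9,"ax":0,"ay":0,"az":0},{"jaw":-1,"tx":-0.7,"ty":-3.5,"tz":-20.9,"ax":0,"ay":0,"az":0},{"jaw":-1,"tx":-0.7,"ty":-4.2,"tz":-20.9,"ax":0,"ay":0,"az":0}]'
python3 -m pendant '[{"jaw":-1,"tx":-0.1,"ty":-1,"tz":0,"ax":0,"ay":0,"az":0},{"jaw":-1,"tx":-0.2,"ty":-2.2,"tz":0,"ax":0,"ay":0,"az":0},{"jaw":-1,"tx":-0.3,"ty":-3.6,"tz":0,"ax":0,"ay":0,"az":0},{"jaw":-1,"tx":-0.4,"ty":-5,"tz":0,"ax":0,"ay":0,"az":0},{"jaw":-1,"tx":-0.5,"ty":-6.4,"tz":0,"ax":0,"ay":0,"az":0},{"jaw":-1,"tx":-0.6,"ty":-7.8,"tz":0,"ax":0,"ay":0,"az":0},{"jaw":-1,"tx":-0.7,"ty":-9.2,"tz":0,"ax":0,"ay":0,"az":0},{"jaw":-1,"tx":-0.8,"ty":-10.4,"tz":0,"ax":0,"ay":0,"az":0},{"jaw":-1,"tx":-0.8,"ty":-11.4,"tz":0,"ax":0,"ay":0,"az":0},{"jaw":-1,"tx":-0.8,"ty":-12,"tz":0,"ax":0,"ay":0,"az":0}]'
```

```text
clock: 20.85
position: [0.5604, -0.0518, 0.0684]
ee_rot: [0.0, 0.732, 0.681, 0.001]
contact_force: [1.5, 2.2, 1.7]
width: 0.0001
gripper_force: 1.2
clock: 22.1
position: [0.5509, -0.1718, 0.067]
ee_rot: [-0.001, 0.732, 0.682, -0.001]
contact_force: [-1.1, 2.0, 0.7]
width: 0.0002
gripper_force: 1.1
```

```bash
python3 -m pendant '[{"jaw":-1,"tx":0,"ty":-0.4,"tz":0,"ax":0,"ay":0,"az":0},{"jaw":-1,"tx":0,"ty":-0.8,"tz":0,"ax":0,"ay":0,"az":0},{"jaw":-1,"tx":0,"ty":-0.8,"tz":0,"ax":0,"ay":0,"az":0}]'
```

```text
clock: 22.48
position: [0.5521, -0.1798, 0.0673]
ee_rot: [0.001, 0.732, 0.682, -0.0]
contact_force: [-0.7, 0.1, 0.7]
width: 0.0
gripper_force: 0.2
```

```bash
python3 -m pendant '[{"jaw":-1,"tx":0,"ty":-0.3,"tz":0,"ax":0,"ay":0,"az":0},{"jaw":-1,"tx":0,"ty":-0.6,"tz":0,"ax":0,"ay":0,"az":0},{"jaw":-1,"tx":0,"ty":-0.6,"tz":0,"ax":0,"ay":0,"az":0}]'
```

```text
clock: 22.85
position: [0.552, -0.1814, 0.0674]
ee_rot: [-0.002, 0.732, 0.681, 0.003]
contact_force: [0.7, 12.2, 2.3]
width: 0.0
gripper_force: 6.0
```

The end stop is reached (12 N), so the tray is home. I back off, rise clear and check.

```bash
python3 -m pendant '[{"jaw":-1,"tx":0,"ty":2,"tz":0,"ax":0,"ay":0,"az":0},{"jaw":-1,"tx":0,"ty":5,"tz":3,"ax":0,"ay":0,"az":0},{"jaw":-1,"tx":-3,"ty":9,"tz":8,"ax":0,"ay":0,"az":0},{"jaw":-1,"tx":-8,"ty":12,"tz":14,"ax":0,"ay":0,"az":0},{"jaw":-1,"tx":-12,"ty":12,"tz":18,"ax":0,"ay":0,"az":0},{"jaw":-1,"tx":-12,"ty":12,"tz":18,"ax":0,"ay":0,"az":0},{"jaw":-1,"tx":-12,"ty":12,"tz":18,"ax":0,"ay":0,"az":0}]'
python3 - <<'E'
from h import *
t=grab('top'); s=grab('side')
c=cloud(s);x,y,z=np.moveaxis(c,-1,0); m=(z>.094)&(z<.104)&(x>.5)&(x<.6)&(y>-.22)&(y<-.17); print('tab',np.median(c[m],0).round(4))
m=(z>.213)&(z<.23)&(x>.62)&(x<.7)&(y>.12)&(y<.2); print('brush',np.median(c[m],0).round(4))
a=cv2.resize(s['pixels'][90:190,300:420],(480,400)); b=cv2.resize(s['pixels'][170:290,230:330],(316,400)); cv2.imwrite('pics/c7.png',np.hstack([a,b]))
E
```

```text
clock: 23.72
position: [0.4324, -0.0656, 0.2484]
ee_rot: [0.002, 0.732, 0.682, 0.001]
contact_force: [0.0, 0.1, 0.3]
width: 0.0001
gripper_force: 0.0
tab [ 0.5467 -0.195   0.0968]
brush [0.6577 0.1679 0.2185]
```

View pics/c7.png

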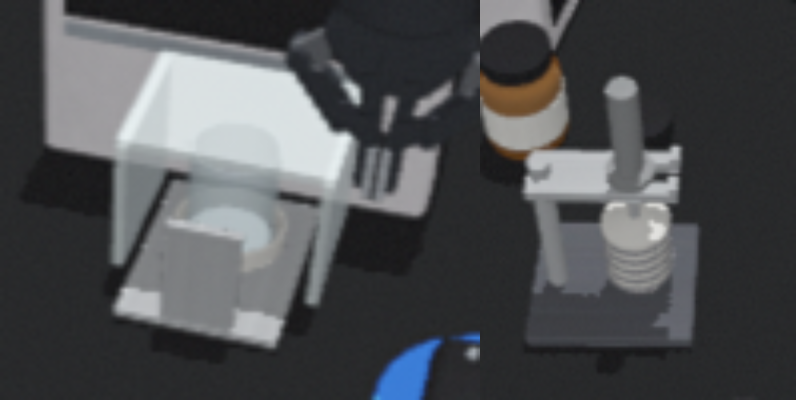

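The tray is home, with its tab at the starting position (crop 205,270). The beaker stands upright in its collar (235,190), and the brush hangs upright by its collar in the fork (625,170). The arm is clear, so I hand in.

```bash
python3 -c "
from rig import manip
print(manip.sign_off())"
```

```text
the job is handed in; nothing more can be done
None
```

The job is handed in, with no verdict returned: tray pulled out to its stop, beaker scrubbed (down, up, down), brush hung back upright in its fork, tray pushed home to its stop, and the beaker standing in its seat in the last picture.

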